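# Weed out the weak spring clip on the potting bench

## Task

One of the two large black spring clips on the potting bench has gone weak. Squeeze the handles of each where it lies, first the clip on the robot's left, then the one on its right, to feel which one gives way; then put the weak clip into the empty cut-down jug tub (not the tub with soil). Leave the good clip lying where it is; do not lift it off the bench.

Things in the scene. Friction and masses are not known exactly. Their poses are not given: they have to be found in the camera images.
- clip_1: Large black plastic spring clip lying flat, steel hinge pin; 112 mm long, 26 high, about 90 g. Origin: pin's axis, at the underside. Own x runs from the pin to the closed jaws (tips 50 mm out); the two handles splay out on -x, roughly towards the robot, ends 60 mm from the pin, and are squeezed together along own y. At 40 mm from the pin they are 44 mm wide over their outsides (54 mm at the ends).
- clip_2: The other large clip, same look and size; one of the two is weak. Squeezed 40 mm from the pin, a weak one's handles close fully under 10 N and stop parallel, about 23 mm over their outsides, jaws gaping; it can be carried so held. A good one's are still more than 36 mm apart at a 20 N squeeze and 31 mm at 40 N, and need over 70 N to close. Only the feel tells which; they swap sides (left: +y).
- tub: The empty tub: square cut-off bottom of a milk jug, cloudy white, open on top, 160 x 160 mm outside, 50 mm high, walls and floor 4 mm thick, fixed to the bench. Origin at the centre of its underside, x and y along its sides. It stands left or right of the clips; a like tub filled with dark soil stands on the other side.
Things that resemble listed ones, but are neither listed nor needed, are in the scene too. What is shaped like the tub but purple is not meant.

How it is judged:
By the outcome, as a careful person would: the job done as asked, in the order asked, and still so for the second after the job is handed in, with the robot touching nothing.
It also fails if it takes over 72 s, if anything falls off the work surface, if the arm or the gripper's body presses on something with over 40 N, if the wrist force passes 120 N, or if a joint passes its speed limit or range.

## Robot

A 7-joint arm with a two-finger parallel gripper is mounted at the origin on the work surface. World frame = base frame: x ahead of the robot, y to its left, z up, the work surface at z = 0. Lengths are in m, angles in rad, forces in N, time in s.
With the tool pointing down it reaches from about 0.425 to 0.875 m from the base axis. Payload 4.7 kg.
Tool frame: the origin (TCP) lies on the centre line of the jaws, within the pads' length; the fingertips stand 11 mm ahead of it and the grasp point (between the pads) lies 8 mm behind it; z points along the fingers, y is the line along which they close (so a half turn about z gives the same grasp; the last joint's range is limited). The gripper opens to 87 mm and grips with 3 to 60 N. Pads are 19 mm wide; open, the fingers measure 117 mm over their backs; the gripper's body (75 mm by 190 mm) begins 51 mm behind the grasp point.
Start: joints at [-1.302, 0.321, -0.07, 1.45, 0.023, 1.371, -0.057], TCP at [0.164, 0.629, 0.234] pointing down, gripper open.
Joint ranges: [-2.86, 2.86], [-0.3, 2.09], [-1.38, 1.24], [0.06, 2.45], [-1.56, 4.7], [0.09, 2.05], [-2.69, 2.69]. Speed limits (rad/s): [2.57, 2.57, 3.14, 3.14, 3.14, 3.14, 3.14].

## Interface

Orientations are given as a rotation vector (axis times angle).
In Python, from workcell import manip gives the robot as it stands. The module is installed in compiled form; this text tells all that it offers.
- The arm moves only by the tool step_arm, never from a script. Its argument "deltas" is a list that holds one entry, the list of rows, each a list of 7 numbers: the shift along the tool's x, y, z in m, then the turn, a rotation vector about the tool's x, y, z in rad, then the opening in per cent of the stroke, from 0 (shut) to 100 (fully open). A call has 1 to 10 rows; each row is the pose to reach, as a shift and turn from the pose commanded when the call began, along the tool's axes at that moment; what a row does not reach only later rows make up. A row lasts 1/8 s, in which the tool goes at most 62.5 mm and 10.7 degrees, less where a joint would pass 70% of its speed; a pose out of reach is approached as far as the arm can. A call with a gripper value outside its range is refused whole. The fingers move at their own pace and stop on an object; the grip force is fixed at half the most. Time passes only in rows, so rows that repeat a pose let the fingers close. It gives the time, the measured TCP pose, the force, the opening and the grip force at its end, in the units of the state.
- manip.state(): the state, without advancing time (a new reading comes with each control period).
- manip.capture(name): name is "scene" or "top" or "wrist"; returns (picture, depth): 400x640x3 uint8, red, green, blue; 400x640 float32, m along the optical axis (not along the pixel's ray), 0 where there is no reading.
- manip.camera_info(name): a dict with "intrinsics" (3x3 intrinsics, pixels), "view" (4x4, takes a point from world to camera coordinates). Camera axes: x right, y down, z forward; pixel columns grow to the right and rows downward; lengths in m; the calibration is good to about 2 mm. A picture is of the moment at which its call begins: read the wrist's pose just before it. camera_info takes no time and is no camera call; for the wrist camera it gives the pose at the moment of the call.
- manip.finish_job(): hands the job in; it is judged then, once.
The state is a dict: "time_s": time; "q": joint angles; "joint_velocities": joint speeds; "effort": joint torques, N m; "eef_pos": TCP position; "orientation": TCP orientation; "ft_force": force on the tool from outside, world axes, zero at the start; "torque": the same for the moment, N m; "grip_width": finger opening in m; "finger_force": force on a finger pad.
Only numpy, scipy, OpenCV 4.12 (cv2) and the standard library are available. Lean on these libraries where they do the work, as an engineer would, in place of code of your own. Each camera call takes 0.05 s, during which the arm holds its last target. There are 200 camera calls.

## Working session

There is one attempt and no reset: what is moved stays moved. The work goes in short steps, Python scripts to look and compute and a tool call to move; the robot and the scene stay as the last step left them, time stands still between calls to the robot, and variables do not carry over. Pictures are saved under pics/ and viewed, at most 10 in all, crops included, and the job is handed in when it is done.

Besides the shell and the picture viewer there is one more tool, called after "Request:" as a command line: name --argument value ..., lists and objects as JSON in quotes. step_arm: Moves the arm, as the interface text tells. Its arguments: {"type":"object","properties":{"deltas":{"type":"array"}},"required":["deltas"]}

```bash
mkdir -p pics; cat > h.py <<'E'
from workcell import manip
import numpy as np, cv2
from scipy.spatial.transform import Rotation as R
def cap(n,f):
    im,d=manip.capture(n); i=manip.camera_info(n)
    cv2.imwrite(f'pics/{f}.png',im[:,:,::-1]); np.savez(f'pics/{f}.npz',im=im,d=d,K=i['intrinsics'],V=i['view']); return im,d
def pt(f,u,v,z=None):
    a=np.load(f'pics/{f}.npz'); K,V,d=a['K'],a['V'],a['d']
    r=np.linalg.inv(K)@[u,v,1]; T=np.linalg.inv(V)
    if z is None: return T[:3,:3]@(r*d[int(v),int(u)])+T[:3,3]
    w=T[:3,:3]@r; return T[:3,3]+w*(z-T[2,3])/w[2]
E
python3 - <<'E'
from h import *
s=manip.state(); print({k:np.round(v,3) for k,v in s.items()})
cap('top','top0')
E
```

```text
{'time_s': np.float64(0.0), 'q': array([-1.302,  0.322, -0.07 ,  1.452,  0.023,  1.371, -0.057]), 'joint_velocities': array([-0.001,  0.001,  0.001, -0.002,  0.002,  0.001, -0.001]), 'effort': array([ 1.0000e-03, -4.9129e+01, -4.0300e-01, -3.1252e+01, -6.4000e-02,
        4.4000e-02,  0.0000e+00]), 'eef_pos': array([0.164, 0.628, 0.232]), 'orientation': array([-3.990e-01, -3.116e+00,  3.000e-03]), 'ft_force': array([-0.804, -0.83 ,  0.466]), 'torque': array([-0.004,  0.035,  0.007]), 'finger_force': np.float64(0.0), 'grip_width': np.float64(0.087)}
```

View pics/top0.png

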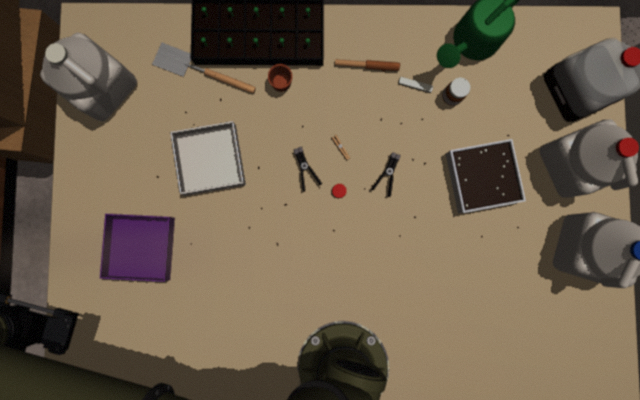

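The empty white tub is at about (208,158), the soil tub at (487,176), the clips at about (305,170) and (387,175), and a purple decoy at (138,248). I'll crop around the clips.

```bash
python3 - <<'E'
from h import *
im=cv2.imread('pics/top0.png')[135:210,275:415]
cv2.imwrite('pics/c1.png',cv2.convertScaleAbs(cv2.resize(im,(784,420),interpolation=cv2.INTER_CUBIC),alpha=1.6))
for u,v in [(172,132),(236,123),(244,185),(180,195)]: print(pt('top0',u,v,.05).round(3))
print(pt('top0',208,158).round(3), pt('top0',340,148).round(3))
E
```

```text
[0.59 0.43 0.05]
[0.613 0.27  0.05 ]
[0.456 0.248 0.05 ]
[0.431 0.406 0.05 ]
[0.531 0.348 0.004] [0.557 0.006 0.013]
```

View pics/c1.png

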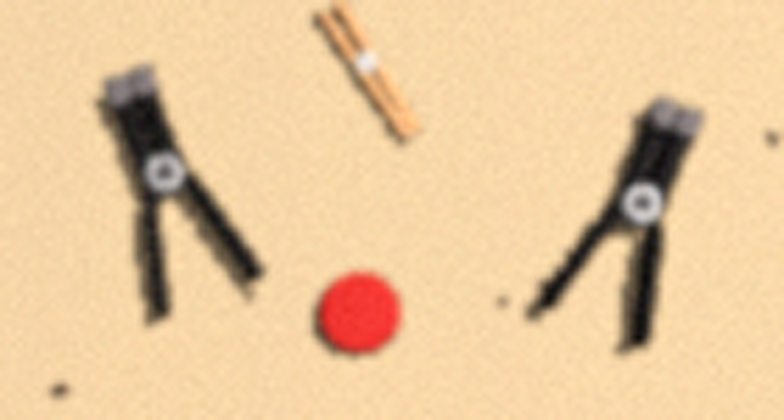

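```bash
cat > plan.py <<'E'
from h import *
def crop(u,v,z): return pt('top0',275+u/5.6-.4,135+v/5.6-.4,z)
cap_=crop(360,313,.01); peg=[crop(410,135,.01),crop(320,10,.01)]
s=manip.state(); T=R.from_rotvec(s['orientation'])
print('tool axes\n',T.as_matrix().round(3))
for n,p,j,h in [('L',(165,172),(130,85),(206,298)),('R',(642,203),(678,115),(585,329))]:
    P=crop(*p,.026)[:2];J=crop(*j,.022)[:2];H=crop(*h,.022)[:2]
    x=(J-H)/np.linalg.norm(J-H); y=np.array([-x[1],x[0]])
    g=P-.04*x
    print(n,'pin',P.round(4),'yaw',np.degrees(np.arctan2(x[1],x[0])).round(1),'len',(np.linalg.norm(J-P),np.linalg.norm(H-P)),'g40',g.round(4))
    for q in [cap_]+peg: d=q[:2]-P; print('  obst clip frame',(d@x).round(3),(d@y).round(3))
    for yaw in (0,):
        # tool z down, tool y along clip +-y
        for sg in (1,-1):
            M=np.c_[np.r_[-sg*x,0]*-1, np.r_[-sg*y,0], [0,0,-1]]
            Rt=R.from_matrix(M); print('  ',sg,'rel rotvec',(T.inv()*Rt).as_rotvec().round(3),'rel shift to z .12',T.inv().apply(np.r_[g,.12]-s['eef_pos']).round(4))
E
python3 plan.py
```

```text
tool axes
 [[-0.968  0.252 -0.   ]
 [ 0.252  0.968 -0.002]
 [-0.    -0.002 -1.   ]]
L pin [0.5098 0.0988] yaw 19.7 len (np.float64(0.04385107791659764), np.float64(0.06023313770421411)) g40 [0.4722 0.0853]
  obst clip frame -0.089 -0.063
  obst clip frame -0.019 -0.113
  obst clip frame 0.05 -0.093
   1 rel rotvec [-1.000e-03  2.000e-03  2.543e+00] rel shift to z .12 [-0.4354 -0.4477  0.1134]
   -1 rel rotvec [-0.002 -0.    -0.599] rel shift to z .12 [-0.4354 -0.4477  0.1134]
R pin [ 0.4963 -0.1186] yaw -23.8 len (np.float64(0.04483072557258723), np.float64(0.06299837381991955)) g40 [ 0.4597 -0.1025]
  obst clip frame -0.097 0.097
  obst clip frame -0.012 0.109
  obst clip frame 0.025 0.171
   1 rel rotvec [-0.    -0.003 -2.98 ] rel shift to z .12 [-0.4706 -0.6326  0.1137]
   -1 rel rotvec [-0.002  0.     0.161] rel shift to z .12 [-0.4706 -0.6326  0.1137]
```

Request:
step_arm --deltas '[[[-0.044, -0.045, 0, 0, 0, -0.06, 100], [-0.087, -0.09, 0, 0, 0, -0.12, 100], [-0.131, -0.135, 0, 0, 0, -0.18, 100], [-0.174, -0.179, 0, 0, 0, -0.24, 100], [-0.218, -0.224, 0, 0, 0, -0.3, 100], [-0.262, -0.269, 0, 0, 0, -0.36, 100], [-0.305, -0.314, 0, 0, 0, -0.42, 100], [-0.349, -0.359, 0, 0, 0, -0.48, 100], [-0.393, -0.403, 0, 0, 0, -0.54, 100], [-0.435, -0.448, 0, 0, 0, -0.6, 100]]]'

```text
time_s: 1.3
eef_pos: [0.4723, 0.084, 0.2333]
orientation: [-0.543, 3.094, 0.001]
ft_force: [0.3, 0.9, 0.6]
grip_width: 0.0869
finger_force: 0.0
```

Request:
step_arm --deltas '[[[0, 0, 0, 0, 0, 0, 70], [0, 0, 0, 0, 0, 0, 70], [0, 0, 0, 0, 0, 0, 70]]]'

```text
time_s: 1.68
eef_pos: [0.4712, 0.0875, 0.2332]
orientation: [0.544, -3.093, -0.0]
ft_force: [0.9, -0.4, -0.3]
grip_width: 0.0656
finger_force: 0.0
```

```bash
python3 - <<'E'
from h import *
s=manip.state(); print(s['eef_pos'],s['q'],s['grip_width'],s['time_s'])
cap('wrist','w1')
E
```

```text
[0.47116078 0.08746801 0.23322992] [-0.71871208 -0.06299132  0.46406688  1.87364375  0.02872386  1.32507708
  1.65630138] 0.06563134321393317 1.675
```

View pics/w1.png

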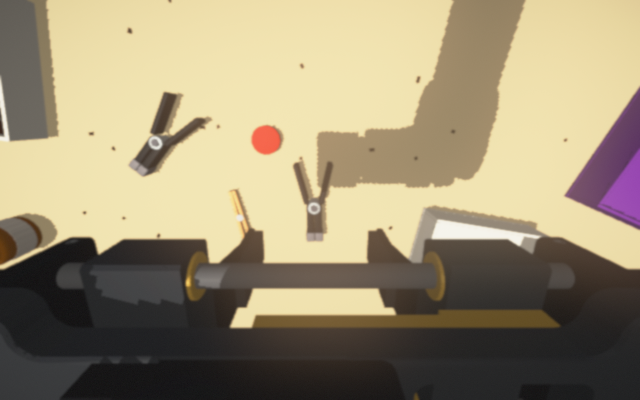

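The left clip has its pin at (314,208), jaws at (315,238) and handle ends at (299,165) and (329,164). The right clip has its pin at (155,143), jaws at (140,167) and handle ends at (168,97) and (203,121).

```bash
cat > rel.py <<'E'
from h import *
def clip(f,p,j,h1,h2):
    P=pt(f,*p,.026)[:2];J=pt(f,*j,.022)[:2];H=(pt(f,*h1,.022)[:2]+pt(f,*h2,.022)[:2])/2
    x=(J-H)/np.linalg.norm(J-H); print('pin',P.round(4),'yaw',np.degrees(np.arctan2(x[1],x[0])).round(1),np.linalg.norm(J-P).round(4),np.linalg.norm(H-P).round(4)); return P,x
def rel(P,x,z,off=.04):
    s=manip.state(); T=R.from_rotvec(s['orientation']); y=np.array([-x[1],x[0]])
    M=np.c_[np.r_[-x,0],np.r_[y,0],[0,0,-1]]
    print('turn',(T.inv()*R.from_matrix(M)).as_rotvec().round(3),'shift',T.inv().apply(np.r_[P-off*x,z]-s['eef_pos']).round(4))
E
python3 - <<'E'
from rel import *
P,x=clip('w1',(314,208),(315,240),(299,164),(329,163)); rel(P,x,.015)
P,x=clip('w1',(155,143),(137,169),(169,95),(205,121)); rel(P,x,.015)
E
```

```text
pin [0.5089 0.1002] yaw 20.5 0.0488 0.0596
turn [ 0.   -0.   -0.01] shift [ 2.000e-04 -1.200e-03  2.183e-01]
pin [ 0.4959 -0.1178] yaw -25.0 0.046 0.061
turn [ 0.    -0.001  0.785] shift [ 0.075  -0.173   0.2183]
```

Request:
step_arm --deltas '[[[0, -0.001, 0.045, 0, 0, -0.01, 70], [0, -0.001, 0.09, 0, 0, -0.01, 70], [0, -0.001, 0.13, 0, 0, -0.01, 70], [0, -0.001, 0.16, 0, 0, -0.01, 70], [0, -0.001, 0.185, 0, 0, -0.01, 70], [0, -0.001, 0.2, 0, 0, -0.01, 70], [0, -0.001, 0.21, 0, 0, -0.01, 70], [0, -0.001, 0.217, 0, 0, -0.01, 70], [0, -0.001, 0.217, 0, 0, -0.01, 70]]]'

```text
time_s: 2.85
eef_pos: [0.4723, 0.085, 0.0166]
orientation: [-0.555, 3.092, 0.0]
ft_force: [0.4, 0.2, 0.0]
grip_width: 0.061
finger_force: 0.0
```

Request:
step_arm --deltas '[[[0, 0, 0, 0, 0, 0, 20], [0, 0, 0, 0, 0, 0, 20], [0, 0, 0, 0, 0, 0, 10], [0, 0, 0, 0, 0, 0, 10], [0, 0, 0, 0, 0, 0, 10], [0, 0, 0, 0, 0, 0, 10], [0, 0, 0, 0, 0, 0, 10], [0, 0, 0, 0, 0, 0, 10]]]'

```text
time_s: 3.85
eef_pos: [0.4722, 0.0849, 0.0166]
orientation: [0.555, -3.092, -0.0]
ft_force: [-2.9, -1.3, 2.4]
grip_width: 0.0375
finger_force: 29.4
```

Request:
step_arm --deltas '[[[0, 0, 0, 0, 0, 0, 10], [0, 0, 0, 0, 0, 0, 10], [0, 0, 0, 0, 0, 0, 10], [0, 0, 0, 0, 0, 0, 10]]]'

```text
time_s: 4.35
eef_pos: [0.4723, 0.0849, 0.0166]
orientation: [-0.555, 3.092, 0.0]
ft_force: [-2.3, -0.6, 1.7]
grip_width: 0.0381
finger_force: 29.5
```

Request:
step_arm --deltas '[[[0, 0, 0, 0, 0, 0, 70], [0, 0, 0, 0, 0, 0, 70], [0, 0, 0, 0, 0, 0, 70], [0, 0, 0, 0, 0, 0, 70], [0, 0, 0, 0, 0, 0, 70]]]'

```text
time_s: 4.97
eef_pos: [0.4723, 0.085, 0.0165]
orientation: [-0.555, 3.092, 0.0]
ft_force: [-0.6, -0.6, 0.0]
grip_width: 0.0606
finger_force: 0.0
```

The left clip stays open at 38 mm under 29 N, so it is good. Next I go up and across to the right clip.

Request:
step_arm --deltas '[[[0, 0, -0.02, 0, 0, 0, 70], [0, 0, -0.05, 0, 0, 0, 70], [0, 0, -0.09, 0, 0, 0, 70], [0, 0, -0.13, 0, 0, 0, 70], [0.02, -0.05, -0.13, 0, 0, 0.16, 70], [0.04, -0.09, -0.13, 0, 0, 0.32, 70], [0.06, -0.13, -0.13, 0, 0, 0.48, 70], [0.075, -0.172, -0.13, 0, 0, 0.64, 70], [0.075, -0.172, -0.13, 0, 0, 0.79, 70], [0.075, -0.172, -0.13, 0, 0, 0.79, 70]]]'

```text
time_s: 6.22
eef_pos: [0.4616, -0.1028, 0.1465]
orientation: [-0.677, -3.068, -0.001]
ft_force: [0.4, -0.1, 1.0]
grip_width: 0.0606
finger_force: 0.0
```

```bash
python3 - <<'E'
from h import *
s=manip.state(); print(s['eef_pos'],s['orientation'],s['q'])
im,d=cap('wrist','w2')
cv2.imwrite('pics/w2b.png',cv2.convertScaleAbs(im[:,:,::-1],alpha=1.5))
E
```

```text
[ 0.46161445 -0.10275514  0.14650912] [-6.76797521e-01 -3.06777746e+00 -5.39296692e-04] [-0.51757432 -0.01211158  0.68403208  2.00824605  0.00803291  1.14277462
  1.2996101 ]
```

View pics/w2b.png

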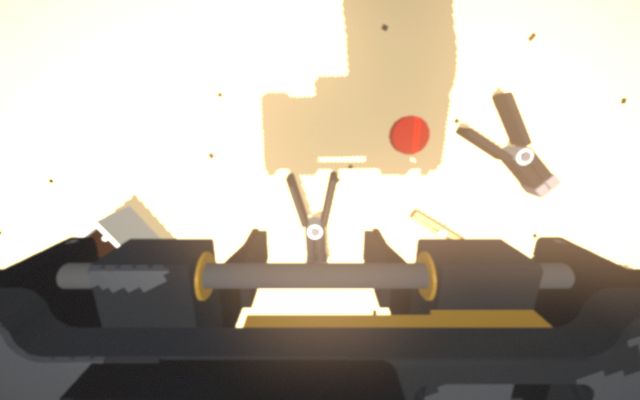

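The right clip has its pin at (315,232) and handle ends at (293,176) and (334,175). The left clip has its pin at (524,156), which I'll check for displacement.

```bash
python3 - <<'E'
from rel import *
P,x=clip('w2',(315,232),(315,232),(293,176),(334,175)); rel(P,x,.016)
clip('w2',(524,156),(543,188),(463,128),(503,95))
E
```

```text
pin [ 0.4959 -0.1173] yaw -23.4 0.0017 0.0594
turn [ 0.    -0.    -0.023] shift [ 0.0026 -0.0004  0.1305]
pin [0.5089 0.0998] yaw 20.1 0.0439 0.0605
```

Request:
step_arm --deltas '[[[0.002, 0, 0.035, 0, 0, -0.01, 70], [0.002, 0, 0.07, 0, 0, -0.01, 70], [0.002, 0, 0.1, 0, 0, -0.01, 70], [0.002, 0, 0.118, 0, 0, -0.01, 70], [0.002, 0, 0.126, 0, 0, -0.01, 70], [0.002, 0, 0.13, 0, 0, -0.01, 70], [0.002, 0, 0.13, 0, 0, -0.01, 70]]]'

```text
time_s: 7.15
eef_pos: [0.4604, -0.1014, 0.0169]
orientation: [0.661, 3.071, 0.0]
ft_force: [-0.0, -0.2, -0.2]
grip_width: 0.061
finger_force: 0.0
```

Request:
step_arm --deltas '[[[0, 0, 0, 0, 0, 0, 20], [0, 0, 0, 0, 0, 0, 20], [0, 0, 0, 0, 0, 0, 10], [0, 0, 0, 0, 0, 0, 10], [0, 0, 0, 0, 0, 0, 10], [0, 0, 0, 0, 0, 0, 10], [0, 0, 0, 0, 0, 0, 10], [0, 0, 0, 0, 0, 0, 10], [0, 0, 0, 0, 0, 0, 10], [0, 0, 0, 0, 0, 0, 10]]]'

```text
time_s: 8.4
eef_pos: [0.4598, -0.1016, 0.0165]
orientation: [-0.662, -3.071, -0.0]
ft_force: [-2.4, 0.9, 3.6]
grip_width: 0.0224
finger_force: 29.5
```

The right clip closed fully to 22 mm, so it is the weak one. I'm holding it and lifting.

Request:
step_arm --deltas '[[[0, 0, -0.01, 0, 0, 0, 10], [0, 0, -0.03, 0, 0, 0, 10], [0, 0, -0.06, 0, 0, 0, 10], [0, 0, -0.09, 0, 0, 0, 10], [0, 0, -0.12, 0, 0, 0, 10], [0, 0, -0.15, 0, 0, 0, 10], [0, 0, -0.15, 0, 0, 0, 10]]]'

```text
time_s: 9.28
eef_pos: [0.4621, -0.1018, 0.1692]
orientation: [0.661, 3.065, 0.003]
ft_force: [0.0, 0.0, -1.2]
grip_width: 0.0219
finger_force: 29.4
```

```bash
python3 - <<'E'
from rel import *
C=np.mean([pt('top0',u,v,.05)[:2] for u,v in [(172,132),(236,123),(244,185),(180,195)]],0)
a=np.radians(8.5); x=np.array([np.cos(a),np.sin(a)]); print(C)
rel(C,x,.167,.035)
cap('wrist','w3')
E
```

```text
[0.52265027 0.33850061]
turn [ 0.002  0.006 -0.573] shift [0.1557 0.4072 0.0026]
```

View pics/w3.png

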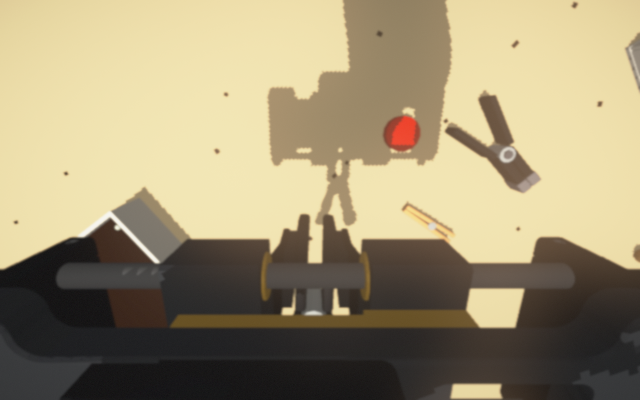

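The clip is held between the fingers at about (315,250), off the bench, with the good clip undisturbed at (508,155). I'm carrying it to the tub.

Request:
step_arm --deltas '[[[0.016, 0.041, 0, 0, 0, -0.06, 10], [0.032, 0.082, 0, 0, 0, -0.12, 10], [0.048, 0.123, 0, 0, 0, -0.18, 10], [0.063, 0.164, 0, 0, 0, -0.23, 10], [0.078, 0.205, 0, 0, 0, -0.29, 10], [0.094, 0.246, 0, 0, 0, -0.35, 10], [0.11, 0.287, 0, 0, 0, -0.4, 10], [0.126, 0.328, 0, 0, 0, -0.46, 10], [0.14, 0.37, 0, 0, 0, -0.52, 10], [0.156, 0.407, 0, 0, 0, -0.573, 10]]]'

```text
time_s: 10.58
eef_pos: [0.485, 0.3346, 0.1646]
orientation: [0.235, -3.131, 0.002]
ft_force: [1.0, -0.3, -0.8]
grip_width: 0.0221
finger_force: 29.4
```

Request:
step_arm --deltas '[[[0, 0, 0, 0, 0, 0, 10], [0, 0, 0, 0, 0, 0, 10], [0, 0, 0, 0, 0, 0, 10]]]'

```text
time_s: 10.95
eef_pos: [0.4858, 0.3318, 0.166]
orientation: [0.229, -3.133, 0.002]
ft_force: [-1.0, -1.2, -0.3]
grip_width: 0.022
finger_force: 29.5
```

```bash
python3 - <<'E'
from rel import *
C=np.array([0.5225,0.3385])
a=np.radians(8.5); x=np.array([np.cos(a),np.sin(a)])
rel(C,x,.025,.035)
cap('wrist','w4')
E
```

```text
turn [-0.001 -0.001 -0.003] shift [-0.0024  0.0013  0.141 ]
```

View pics/w4.png

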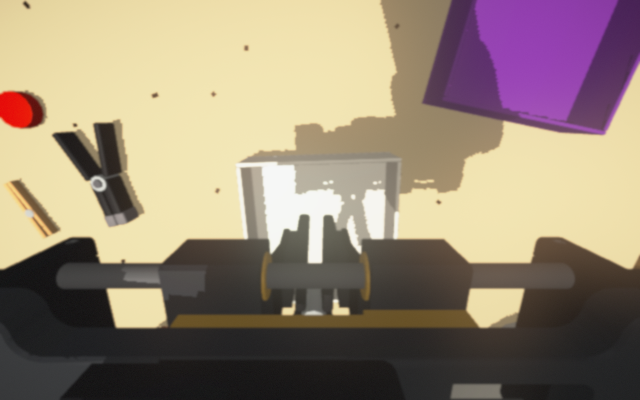

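The tub rim spans (238,165) to (400,157), centred on the clip and roughly aligned with it. I'm lowering.

Request:
step_arm --deltas '[[[-0.002, 0.001, 0.03, 0, 0, 0, 10], [-0.002, 0.001, 0.06, 0, 0, 0, 10], [-0.002, 0.001, 0.085, 0, 0, 0, 10], [-0.002, 0.001, 0.105, 0, 0, 0, 10], [-0.002, 0.001, 0.12, 0, 0, 0, 10], [-0.002, 0.001, 0.13, 0, 0, 0, 10], [-0.002, 0.001, 0.137, 0, 0, 0, 10], [-0.002, 0.001, 0.141, 0, 0, 0, 10], [-0.002, 0.001, 0.141, 0, 0, 0, 10]]]'

```text
time_s: 12.12
eef_pos: [0.4874, 0.3349, 0.0257]
orientation: [-0.233, 3.133, 0.0]
ft_force: [0.3, 0.4, -0.6]
grip_width: 0.0219
finger_force: 29.5
```

Request:
step_arm --deltas '[[[0, 0, 0, 0, 0, 0, 30], [0, 0, 0, 0, 0, 0, 50], [0, 0, 0, 0, 0, 0, 75], [0, 0, 0, 0, 0, 0, 75], [0, 0, 0, 0, 0, 0, 75], [0, 0, 0, 0, 0, 0, 75], [0, 0, 0, 0, 0, 0, 75]]]'

```text
time_s: 13.0
eef_pos: [0.4874, 0.3349, 0.0256]
orientation: [-0.233, 3.133, 0.0]
ft_force: [0.4, 0.1, -0.8]
grip_width: 0.0645
finger_force: 0.0
```

Request:
step_arm --deltas '[[[0, 0, -0.01, 0, 0, 0, 75], [0, 0, -0.03, 0, 0, 0, 75], [0, 0, -0.06, 0, 0, 0, 75], [0, 0, -0.1, 0, 0, 0, 75], [0, 0, -0.14, 0, 0, 0, 75], [0.0, 0.03, -0.17, 0, 0, 0, 75], [0.0, 0.08, -0.2, 0, 0, 0, 75], [0.0, 0.13, -0.2, 0, 0, 0, 75], [0.0, 0.16, -0.2, 0, 0, 0, 75], [0.0, 0.16, -0.2, 0, 0, 0, 75]]]'

```text
time_s: 14.25
eef_pos: [0.4618, 0.4962, 0.2267]
orientation: [-0.24, 3.132, 0.003]
ft_force: [0.2, 0.2, -1.3]
grip_width: 0.0652
finger_force: 0.0
```

```bash
python3 - <<'E'
from h import *
im,d=cap('top','top1'); s=manip.state(); print(s['eef_pos'],s['time_s'],s['grip_width'])
cv2.imwrite('pics/c2.png',cv2.convertScaleAbs(cv2.resize(im[100:220,140:440,::-1],(780,312),interpolation=cv2.INTER_CUBIC),alpha=1.4))
E
```

```text
[0.46319088 0.49391079 0.22663605] 14.3 0.06540253261571514
```

View pics/c2.png

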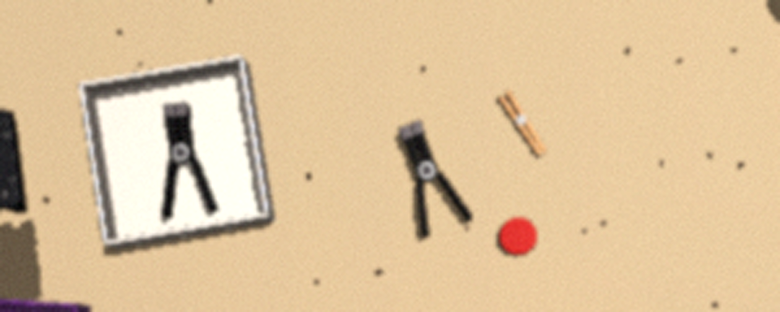

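The weak clip lies flat inside the tub, with its pin at (180,152) in the crop. The good clip is still in its place, at (426,170), and the robot is clear of both.

```bash
python3 -c "
from workcell import manip
print(manip.finish_job())"
```

```text
the job is handed in; nothing more can be done
None
```

I squeezed the left clip first, which held open at 38 mm under 29 N, then the right one, which closed fully to 22 mm; the weak right clip is now in the empty tub, the good left clip was not lifted or visibly moved, and the job is handed in at about 14 s.

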